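Pull out the desk caddy and hold its yellow pot to the front

TASK

The pen caddy is parked towards the back of its runner on the desk. First slide it all the way out to the front stop, then turn its carousel until the yellow pot stands at the red pointer, and finish holding the carousel still there with the gripper: do not let go. Leave the other things on the desk where they are.

Things in the scene. Friction and masses are not known exactly. Their poses are not given: they have to be found in the camera images.
- rail: The fixed runner screwed to the desk: aluminium strip with two steel rails, 360 mm long along its own x axis (384 with its black end stops), 130 wide, 20 high; origin under its middle, at desk height. Its own -x axis is the FRONT: the carriage slides out that way (towards the robot, give or take the runner's yaw).
- carriage (a joint): How far the black carriage plate (215 x 205 mm, top 31 mm above the desk) is slid to the front along the runner's -x axis, in m: 0 = back stop, 0.14 = hard against the front stop. Stays where it is left (3 N of friction). It carries the carousel, whose axis is at runner x = 0.07 m minus this value, runner y = 0.
- carousel: Turntable: white disc, radius 92 mm, with four open square pots in yellow, grey, white and blue, 90 degrees apart round a steel post. Origin on the turning axis under the disc, 32 mm above the desk; z up; its own -x axis points from the axis to the yellow pot. It turns endlessly either way, with slight friction (0.05 N m), and stays where it is left.
- grip_bar (a point): Centre of the black grip bar on top of the carousel's post, on the turning axis, 207 mm above the desk. The bar is 56 mm long along the carousel's own x axis (its ends point to the yellow pot and to the white pot across from it), 14 mm thick, 36 mm tall (189 to 225 mm above the desk); it turns with the carousel.
- yellow_pot (a point): Centre of the mouth of the yellow pot, 60 mm from the turning axis, 122 mm above the desk. The pots are 56 x 54 mm, 80 high; the pens in them are part of the carousel and reach at most 160 mm above the desk.
- pointer (a point): The place for the centre of the yellow pot's mouth: 60 mm to the front of the turning axis (along the runner's -x), 122 mm above the desk, above the line to the small red diamond pointer on the front edge of the carriage. It rides with the carriage.
- mug: White mug, bystander, 80 mm wide, 92 high, beside the runner; origin under its middle.
- tape: Red tape dispenser, bystander, 130 x 50 mm, 76 high, beside the runner; origin under its middle.
- stapler: Blue and black stapler, bystander, 135 x 36 mm, 52 high; origin under its middle.
- notebook: Blue notebook, bystander, 148 x 106 mm, 17 high; origin under its middle.
- calculator: Grey calculator, bystander, 140 x 80 mm, 17 high; origin under its middle.
- mouse: Black computer mouse, bystander, 100 x 58 mm, 30 high; origin under its middle.

How it is judged (in metres and radians):
On the way, in this order (a step that is already met when the one before it is completed fails the run):
1. the carriage is slid out against its front stop (value of joint carriage above 0.134 m), for 0.1 s.
2. the yellow pot stands at the pointer with the fingers holding the carousel still (value of joint carriage above 0.13 m and horizontal distance between yellow_pot and pointer below 0.01 m and contact force between the fingers and carousel above 1 N and angular speed of carousel below 0.1 rad/s), for 0.3 s.
At the end, for the whole second after the job is handed in: Through the last second the carriage is within 10 mm of its front stop, the yellow pot's centre is within 10 mm of its place at the pointer (about 9.5 degrees), the carousel is still (under 0.1 rad/s) and the fingers still hold it with more than 1 N (all of step 2); the arm keeps its last pose, push and grip.
It fails at once if a bystander is moved by more than 20 mm (distance of any of mug, tape, stapler, notebook, calculator, mouse from where it was at the start of the episode above 0.02 m).
It also fails if it takes over 58 s, if anything falls off the work surface, if the arm or the gripper's body presses on something with over 40 N, if the wrist force passes 120 N, or if a joint passes its speed limit or range.

ROBOT

A 6-joint arm with a two-finger parallel gripper is mounted at the origin on the work surface. World frame = base frame: x ahead of the robot, y to its left, z up, the work surface at z = 0. Lengths are in m, angles in degrees, forces in N, time in s.
With the tool pointing down it reaches from about 0.35 to 0.875 m from the base axis. Payload 4.2 kg.
Tool frame: the origin (TCP) lies midway between the tips of the shut fingers; the grasp point (between the pads) lies 19 mm behind it; z points along the fingers, y is the line along which they close (so a half turn about z gives the same grasp; the last joint's range is limited). The gripper opens to 87 mm and grips with 3 to 60 N. Pads are 19 mm wide; open, the fingers measure 117 mm over their backs; the gripper's body (75 mm by 190 mm) begins 51 mm behind the grasp point.
Start: joints at [-58.637, 22.042, 0.453, 0, -68.411, -14.817], TCP at [0.178, -0.599, 0.2] pointing down, gripper open.
Joint ranges: [-179.83, 179.83], [-69.29, 118.12], [-61.27, 80.66], [-181.25, 117.63], [-171.15, -9.14], [-177.46, 177.46]. Speed limits (degrees/s): [159.86, 159.86, 180, 180, 180, 180].

INTERFACE

Orientations are given as a 3x3 rotation matrix whose columns are the frame's x, y, z axes.
In Python, from station import * gives the robot as it stands. The module is installed in compiled form; this text tells all that it offers.
- The arm moves only by the tool servo_tool, never from a script. Its argument "deltas" is a list of rows, each an object of numbers: "tx", "ty", "tz": the shift along the tool's x, y, z in mm; "ax", "ay", "az": the turn, a rotation vector about the tool's x, y, z in rad; "claw": the finger opening in mm, from 0 to 87. In form: [{"tx": .., "ty": .., "tz": .., "ax": .., "ay": .., "az": .., "claw": ..}, ...]. A call has 1 to 12 rows; each row is the pose to reach, as a shift and turn from the pose commanded when the call began, along the tool's axes at that moment; what a row does not reach only later rows make up. A row lasts 1/12 s, in which the tool goes at most 41.7 mm and 7.16 degrees, less where a joint would pass 70% of its speed; a pose out of reach is approached as far as the arm can. A call with a gripper value outside its range is refused whole. The fingers move at their own pace and stop on an object; the grip force is fixed at half the most. Time passes only in rows, so rows that repeat a pose let the fingers close. It gives the time, the measured TCP pose, the force, the opening and the grip force at its end, in the units of the state.
- sense(): the state, without advancing time (a new reading comes with each control period).
- capture(name): name is "scene" or "side" or "wrist"; returns the picture (420x560x3 uint8, blue, green, red); there is no depth.
- calibration(name): a dict with "fx", "fy", "cx", "cy" (pixels), "dist" ([k1, k2, p1, p2, k3] as OpenCV has them; the pictures are not rectified), "cam_to_world" (4x4, takes a point from camera to world coordinates); the wrist camera has in their place "hand_eye" (4x4, takes a point from camera to tool coordinates, whose origin is the TCP and whose axes are the flange's). Camera axes: x right, y down, z forward; pixel columns grow to the right and rows downward; lengths in m; the calibration is good to about 2 mm. A picture is of the moment at which its call begins: read the wrist's pose just before it. calibration takes no time and is no camera call.
- finish_job(): hands the job in; it is judged then, once.
Trained networks look in the newest picture that a camera, given by its name, has taken for a name from the list of things; names that differ only in an ending like _2 or _b are one class to them, and where a whole thing is asked for, a point or a joint stands for the part that bears it (a point fixed in the world has none). Each returns a list of dicts, best first, with "confidence" (0 to 1); they miss things now and then, are a little off and sometimes report something else, mostly with a low value. They report only what shows in the picture. A call takes as long as a camera call.
- recognise(label, camera): "xyz" ([x, y, z] in m, in the coordinates of the camera as it stood for that picture, good to about 4 mm: the middle of the surface that is visible of it).
- trace(label, camera): "mask" (420x560 bool, what is visible of it).
The state is a dict: "time_s": time; "joints": joint angles; "joint_velocities": joint speeds; "effort": joint torques, N m; "tcp_pos": TCP position; "ee_rot": TCP orientation; "wrist_force": force on the tool from outside, world axes, zero at the start; "moment": the same for the moment, N m; "gripper_width": opening from 0.0 (shut) to 1.0 (fully open); "gripper_force": force on a finger pad.
Only numpy, scipy, OpenCV 4.12 (cv2) and the standard library are available. Lean on these libraries where they do the work, as an engineer would, in place of code of your own. Each camera call takes 0.05 s, during which the arm holds its last target. There are 200 camera calls.

## Working session

There is one attempt and no reset: what is moved stays moved. The work goes in short steps, Python scripts to look and compute and a tool call to move; the robot and the scene stay as the last step left them, time stands still between calls to the robot, and variables do not carry over. Pictures are saved under pics/ and viewed, at most 10 in all, crops included, and the job is handed in when it is done.

Besides the shell and the picture viewer there is one more tool, called after "Emit:" by a JSON object that holds its "name" and its "arguments". servo_tool: Moves the arm, as the interface text tells. Its arguments: {"type":"object","properties":{"deltas":{"type":"array","items":{"type":"object","properties":{"tx":{"type":"number"},"ty":{"type":"number"},"tz":{"type":"number"},"ax":{"type":"number"},"ay":{"type":"number"},"az":{"type":"number"},"claw":{"type":"number"}}}}},"required":["deltas"]}

```bash
mkdir -p pics; cat > h.py <<'E'
from station import *
import numpy as np, cv2
def cam(n):
    c=calibration(n)
    K=np.array([[c["fx"],0,c["cx"]],[0,c["fy"],c["cy"]],[0,0,1.]])
    if "cam_to_world" in c: T=np.array(c["cam_to_world"])
    else:
        s=sense(); W=np.eye(4); W[:3,:3]=s["ee_rot"]; W[:3,3]=s["tcp_pos"]; T=W@np.array(c["hand_eye"])
    return K,np.array(c["dist"],float),T
def toworld(n,p): T=cam(n)[2]; return T[:3,:3]@np.array(p)+T[:3,3]
def ray(n,uv,z):
    K,d,T=cam(n); q=cv2.undistortPoints(np.array([[uv]],float),K,d)[0,0]
    v=T[:3,:3]@np.array([q[0],q[1],1]); return T[:3,3]+v*(z-T[2,3])/v[2]
def proj(n,P):
    K,d,T=cam(n); C=np.linalg.inv(T); P=np.atleast_2d(P).astype(float)
    return cv2.projectPoints(P,cv2.Rodrigues(C[:3,:3])[0],C[:3,3],K,d)[0][:,0]
E
python3 - <<'E'
from h import *
for n in ("scene","side"):
    cv2.imwrite(f"pics/{n}0.png",capture(n))
    for l in ("rail","carriage","carousel","grip_bar","yellow_pot","mug","tape","stapler","notebook","calculator","mouse"):
        for r in recognise(l,n)[:2]: print(n,l,round(r["confidence"],2),toworld(n,r["xyz"]).round(3))
s=sense();print(s)
E
```

```text
scene carriage 0.67 [0.616 0.099 0.06 ]
scene carousel 0.61 [0.612 0.106 0.091]
scene grip_bar 0.77 [0.606 0.113 0.094]
scene yellow_pot 0.86 [0.609 0.109 0.094]
scene mug 0.86 [ 0.565 -0.076  0.048]
scene tape 0.96 [0.516 0.298 0.022]
scene stapler 0.85 [0.448 0.542 0.038]
scene notebook 0.61 [ 0.549 -0.509  0.013]
scene calculator 0.73 [ 0.352 -0.463  0.019]
scene mouse 0.57 [0.613 0.432 0.027]
side rail 0.93 [0.574 0.143 0.035]
side rail 0.5 [0.594 0.135 0.097]
side carriage 0.68 [0.587 0.151 0.068]
side carriage 0.65 [ 0.54  -0.495  0.015]
side carousel 0.58 [0.592 0.137 0.099]
side grip_bar 0.79 [0.593 0.138 0.092]
side yellow_pot 0.57 [0.592 0.139 0.095]
side yellow_pot 0.17 [0.505 0.318 0.024]
side mug 0.68 [ 0.569 -0.064  0.053]
side stapler 0.9 [0.438 0.557 0.047]
side notebook 0.97 [ 0.537 -0.498  0.011]
side calculator 0.77 [ 0.345 -0.457  0.013]
side mouse 0.79 [0.604 0.446 0.027]
side mouse 0.49 [ 0.568 -0.063  0.052]
{'time_s': 1.2, 'joints': array([-5.86376096e+01,  2.20385724e+01,  4.54372955e-01, -5.49232222e-04,
       -6.84111735e+01, -1.48158229e+01]), 'joint_velocities': array([-0.03191975, -0.01324883, -0.03298822,  0.1086025 ,  0.10707431,
        0.02963452]), 'effort': array([ 3.04050100e-04, -3.90476918e+01,  1.87622631e+01,  4.22469825e+00,
        1.53771898e-02, -1.60563786e-05]), 'tcp_pos': array([ 0.17801443, -0.59910217,  0.19959338]), 'ee_rot': array([[-9.58589586e-01, -2.84791156e-01,  4.96416357e-05],
       [-2.84791159e-01,  9.58589585e-01, -6.43197857e-05],
       [-2.92682488e-05, -7.57937757e-05, -9.99999997e-01]]), 'wrist_force': array([-0.18951761, -0.94541573, -0.6644869 ]), 'moment': array([-0.04809791, -0.01570959,  0.02818402]), 'gripper_force': 0.0, 'gripper_width': 0.9988234043208992}
```

View pics/scene0.png

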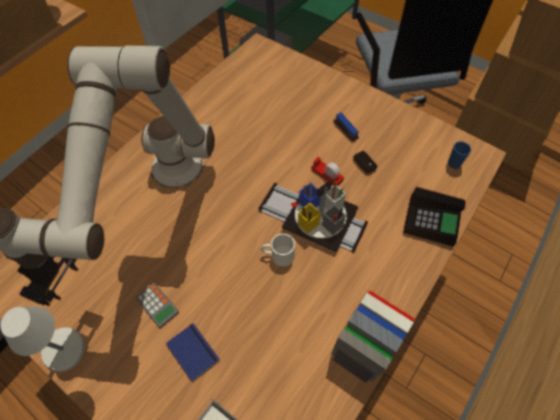

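View pics/side0.png

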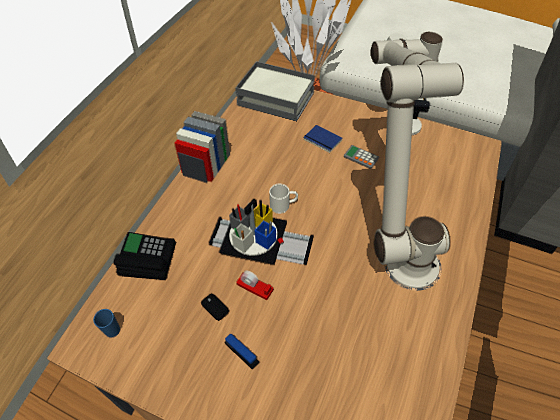

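Scene: the caddy is at about (318,215), its runner running from (262,200) to (365,235). In the side view it is at about (255,235), with the red pointer near (282,240). I'll enlarge both crops.

```bash
python3 - <<'E'
import cv2,numpy as np
a=cv2.imread("pics/scene0.png")[165:265,250:380]; b=cv2.imread("pics/side0.png")[185:285,200:330]
f=lambda x:cv2.resize(x,None,fx=6,fy=6,interpolation=cv2.INTER_CUBIC)
cv2.imwrite("pics/c1.png",f(a));cv2.imwrite("pics/c2.png",f(b))
E
```

```text
(no output)
```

View pics/c1.png

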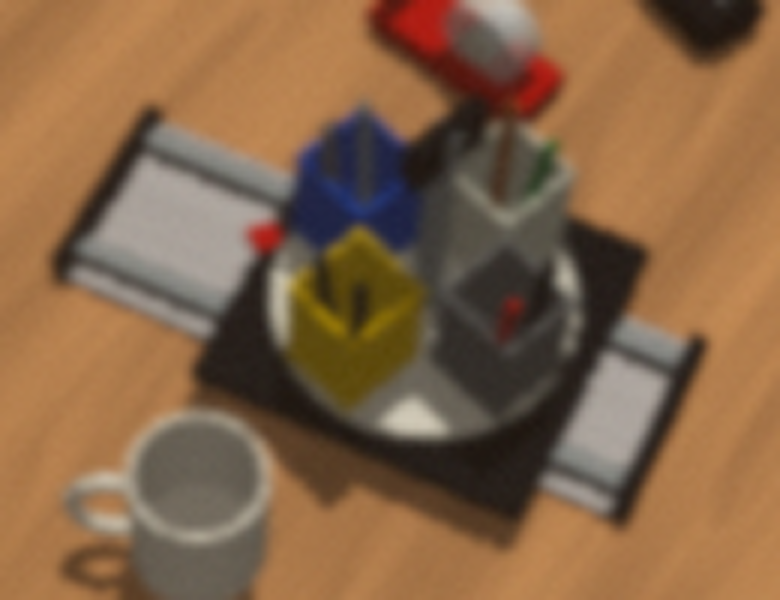

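View pics/c2.png

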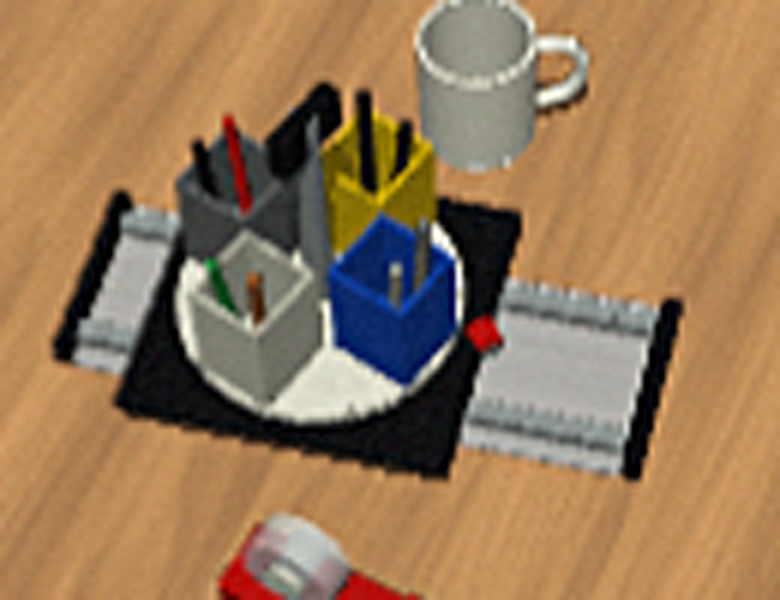

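```bash
cat > fit.py <<'E'
from h import *
from scipy.optimize import least_squares
def model(p):
    x,y,yaw,q,th=p
    R=lambda a:np.array([[np.cos(a),-np.sin(a)],[np.sin(a),np.cos(a)]])
    rl=lambda P,z:np.array([*(R(yaw)@np.array(P)+[x,y]),z])
    c=R(yaw)@[0.07-q,0]+[x,y]
    cl=lambda P,z:np.array([*(R(th)@np.array(P)+c),z])
    m={"fl":rl([-.192,.065],.02),"fr":rl([-.192,-.065],.02),"bl":rl([.192,.065],.02),"br":rl([.192,-.065],.02),
       "Y":cl([-.06,0],.122),"B":cl([0,.06],.122),"W":cl([.06,0],.122),"G":cl([0,-.06],.122),"bar":cl([0,0],.207)}
    for n,(a,b) in {"cfr":(-1,-1),"cbr":(1,-1),"cbl":(1,1),"cfl":(-1,1)}.items():
        m[n]=rl([.07-q+a*.1075,b*.1025],.031)
    return m
def fit(ob,p0):
    def f(p):
        m=model(p); o=[]
        for n,d in ob.items(): o+=list((proj(n,[m[k] for k in d])-np.array(list(d.values()))).ravel())
        return o
    r=least_squares(f,p0,loss="soft_l1"); return r.x,r.fun
E
python3 - <<'E'
from fit import *
A={"fl":(150,112),"fr":(62,275),"bl":(700,342),"br":(622,518),"cfr":(200,375),"cbl":(645,255),"cbr":(508,540),"Y":(358,283),"B":(360,162),"G":(503,300),"W":(513,168),"bar":(447,142)}
B={"bl":(62,355),"br":(122,195),"fl":(635,475),"fr":(675,300),"cfr":(520,210),"cbl":(118,405),"cfl":(448,475),"Y":(378,150),"B":(391,260),"W":(256,285),"G":(240,175),"bar":(305,130)}
ob={"scene":{k:(250+(u+.5)/6-.5,165+(v+.5)/6-.5) for k,(u,v) in A.items()},"side":{k:(200+(u+.5)/6-.5,185+(v+.5)/6-.5) for k,(u,v) in B.items()}}
for o in (ob,{"scene":ob["scene"]},{"side":ob["side"]}):
    p,f=fit(o,[.58,.12,-.2,.03,.6]); print(p.round(4),np.degrees(p[[2,4]]).round(1))
    print(f.reshape(-1,2).round(1).tolist())
    m=model(p); print({k:m[k].round(3).tolist() for k in("bar","Y","B","cfl","cfr")})
E
```

```text
[0.5724 0.1171 0.1454 0.041  1.3369] [ 8.3 76.6]
[[-0.5, -2.3], [-2.5, -3.6], [1.6, -0.3], [0.7, -0.7], [-3.0, -1.3], [1.0, -1.3], [1.0, -3.6], [-0.8, 0.4], [-0.0, -0.4], [0.2, -0.9], [-1.1, 0.0], [-0.9, 0.1], [-2.1, -2.5], [-1.1, -2.0], [0.5, -1.6], [1.1, -0.4], [0.7, -0.4], [-1.3, -1.4], [-0.7, -1.1], [-0.8, 0.3], [0.1, 0.2], [-0.7, -0.9], [-0.4, -0.9], [0.0, -0.3]]
{'bar': [0.601, 0.121, 0.207], 'Y': [0.587, 0.063, 0.122], 'B': [0.543, 0.135, 0.122], 'cfl': [0.48, 0.207, 0.031], 'cfr': [0.51, 0.004, 0.031]}
[0.5755 0.1145 0.1515 0.0415 1.3214] [ 8.7 75.7]
[[-0.4, -1.2], [-2.3, -2.4], [2.0, 0.3], [1.3, 0.1], [-2.7, -0.2], [1.2, -0.7], [1.6, -2.8], [-0.7, 1.1], [0.4, 0.3], [0.3, 0.1], [-0.7, 1.1], [-0.6, 1.0]]
{'bar': [0.604, 0.119, 0.207], 'Y': [0.589, 0.061, 0.122], 'B': [0.546, 0.134, 0.122], 'cfl': [0.482, 0.204, 0.031], 'cfr': [0.513, 0.001, 0.031]}
[0.568  0.1197 0.1566 0.0391 1.3499] [ 9.  77.3]
[[-1.4, -1.1], [-0.8, -0.8], [1.7, -1.1], [1.9, -0.0], [0.8, 0.2], [-0.9, -0.2], [-0.0, -0.3], [-0.7, 1.1], [0.5, 1.0], [-0.3, 0.1], [-0.3, 0.1], [0.3, 0.6]]
{'bar': [0.599, 0.125, 0.207], 'Y': [0.585, 0.066, 0.122], 'B': [0.54, 0.138, 0.122], 'cfl': [0.476, 0.209, 0.031], 'cfr': [0.508, 0.007, 0.031]}
```

```bash
cat >> h.py <<'E'
def delta(P,phi):
    "tool shift (mm) and az (rad) to world P with tool down, y axis at phi deg"
    s=sense(); R=np.array(s["ee_rot"]); a=np.degrees(np.arctan2(R[1,1],R[0,1]))
    d=(phi-a+180)%360-180
    f=np.radians(phi); y=[np.cos(f),np.sin(f),0]; z=[0,0,-1]; G=np.array([np.cross(y,z),y,z]).T
    rv=cv2.Rodrigues(R.T@G)[0].ravel()
    print("shift",(R.T@(np.array(P)-s["tcp_pos"])*1000).round(1),"rv",rv.round(4),"| tcp",np.round(s["tcp_pos"],4),"phi",a.round(2),"t",round(s["time_s"],2),"F",np.round(s["wrist_force"],1),"g",s["gripper_width"],s["gripper_force"])
E
python3 - <<'E'
from h import *
delta([.60,.121,.32],166.6)
E
```

```text
shift [-609.6  570.1 -120.4] rv [-1.0000e-04 -0.0000e+00 -1.0481e+00] | tcp [ 0.178  -0.5991  0.1996] phi 106.55 t 1.2 F [-0.2 -0.9 -0.7] g 0.9988234043208992 0.0
```

Emit:
{"name": "servo_tool", "arguments": {"deltas": [{"tz": -40,"claw": 87},{"tx": -30,"ty": 28,"tz": -70,"az": -0.1},{"tx": -60,"ty": 56,"tz": -90,"az": -0.2},{"tx": -90,"ty": 84,"tz": -100,"az": -0.3},{"tx": -118,"ty": 112,"tz": -110,"az": -0.4},{"tx": -147,"ty": 139,"tz": -115,"az": -0.5},{"tx": -176,"ty": 166,"tz": -120,"az": -0.6},{"tx": -205,"ty": 193,"tz": -120,"az": -0.7},{"tx": -235,"ty": 221,"tz": -120,"az": -0.8},{"tx": -264,"ty": 249,"tz": -120,"az": -0.9},{"tx": -293,"ty": 277,"tz": -120,"az": -1.0},{"tx": -322,"ty": 304,"tz": -120,"az": -1.048}]}}

```text
schema error: expected keys tx, ty, tz, ax, ay, az, claw
```

```bash
python3 - <<'E'
from h import *
delta([.60,.121,.32],166.6)
E
```

```text
shift [-609.6  570.1 -120.4] rv [-1.0000e-04 -0.0000e+00 -1.0481e+00] | tcp [ 0.178  -0.5991  0.1996] phi 106.55 t 1.2 F [-0.2 -0.9 -0.7] g 0.9988234043208992 0.0
```

All keys are required in every row.

Emit:
{"name": "servo_tool", "arguments": {"deltas": [{"tx": 0,"ty": 0,"tz": -40,"ax": 0,"ay": 0,"az": 0,"claw": 87},{"tx": -30,"ty": 28,"tz": -60,"ax": 0,"ay": 0,"az": -0.1,"claw": 87},{"tx": -59,"ty": 55,"tz": -75,"ax": 0,"ay": 0,"az": -0.2,"claw": 87},{"tx": -88,"ty": 82,"tz": -90,"ax": 0,"ay": 0,"az": -0.3,"claw": 87},{"tx": -117,"ty": 109,"tz": -100,"ax": 0,"ay": 0,"az": -0.4,"claw": 87},{"tx": -146,"ty": 136,"tz": -110,"ax": 0,"ay": 0,"az": -0.5,"claw": 87},{"tx": -175,"ty": 164,"tz": -120,"ax": 0,"ay": 0,"az": -0.6,"claw": 87},{"tx": -204,"ty": 191,"tz": -120,"ax": 0,"ay": 0,"az": -0.7,"claw": 87},{"tx": -234,"ty": 219,"tz": -120,"ax": 0,"ay": 0,"az": -0.8,"claw": 87},{"tx": -264,"ty": 247,"tz": -120,"ax": 0,"ay": 0,"az": -0.9,"claw": 87},{"tx": -294,"ty": 275,"tz": -120,"ax": 0,"ay": 0,"az": -1.0,"claw": 87},{"tx": -324,"ty": 303,"tz": -120,"ax": 0,"ay": 0,"az": -1.048,"claw": 87}]}}

```text
time_s: 2.2
tcp_pos: [0.4028, -0.2144, 0.3201]
ee_rot: [[-0.228, -0.974, 0.001], [-0.974, 0.228, -0.0], [-0.0, -0.001, -1.0]]
wrist_force: [1.4, -0.2, 0.1]
gripper_width: 1.005
gripper_force: 0.0
```

```bash
python3 - <<'E'
from h import *
delta([.60,.121,.32],166.6)
E
```

```text
shift [-3.715e+02 -1.157e+02  2.000e-01] rv [-0.0013  0.0001  0.0042] | tcp [ 0.4028 -0.2144  0.3201] phi 166.84 t 2.2 F [ 1.4 -0.2  0.1] g 1.0047333908090466 0.0
```

Emit:
{"name": "servo_tool", "arguments": {"deltas": [{"tx": -38,"ty": -12,"tz": 0,"ax": 0,"ay": 0,"az": 0,"claw": 87},{"tx": -76,"ty": -24,"tz": 0,"ax": 0,"ay": 0,"az": 0,"claw": 87},{"tx": -114,"ty": -36,"tz": 0,"ax": 0,"ay": 0,"az": 0,"claw": 87},{"tx": -152,"ty": -48,"tz": 0,"ax": 0,"ay": 0,"az": 0,"claw": 87},{"tx": -190,"ty": -60,"tz": 0,"ax": 0,"ay": 0,"az": 0,"claw": 87},{"tx": -228,"ty": -72,"tz": 0,"ax": 0,"ay": 0,"az": 0,"claw": 87},{"tx": -266,"ty": -84,"tz": 0,"ax": 0,"ay": 0,"az": 0,"claw": 87},{"tx": -304,"ty": -96,"tz": 0,"ax": 0,"ay": 0,"az": 0,"claw": 87},{"tx": -340,"ty": -107,"tz": 0,"ax": 0,"ay": 0,"az": 0,"claw": 87},{"tx": -360,"ty": -113,"tz": 0,"ax": 0,"ay": 0,"az": 0,"claw": 87},{"tx": -370,"ty": -115,"tz": 0,"ax": 0,"ay": 0,"az": 0,"claw": 87},{"tx": -370,"ty": -115,"tz": 0,"ax": 0,"ay": 0,"az": 0,"claw": 87}]}}

```text
time_s: 3.2
tcp_pos: [0.6005, 0.1187, 0.3183]
ee_rot: [[-0.23, -0.973, -0.002], [-0.973, 0.23, -0.0], [0.001, 0.001, -1.0]]
wrist_force: [0.3, -0.6, -0.7]
gripper_width: 1.002
gripper_force: 0.0
```

```bash
python3 - <<'E'
from h import *
delta([.60,.121,.19],166.6)
im=capture("wrist")
ps=[ (k,proj("wrist",P)[0]) for k,P in {"bar":[.601,.121,.225],"Y":[.587,.063,.122],"B":[.543,.135,.122]}.items()];print(ps)
for l in ("grip_bar","yellow_pot","carousel"):
    for r in recognise(l,"wrist")[:2]: print(l,r["confidence"],toworld("wrist",r["xyz"]).round(3))
for k,p in ps: cv2.circle(im,tuple(int(v) for v in p),4,(0,0,255),1)
cv2.imwrite("pics/w1.png",im)
E
```

```text
shift [ -2.2   0.8 128.3] rv [ 0.0014 -0.0008  0.002 ] | tcp [0.6005 0.1187 0.3183] phi 166.72 t 3.2 F [ 0.3 -0.6 -0.7] g 1.0020829203441686 0.0
[('bar', array([282.45266535, 212.61370769])), ('Y', array([282.5074852 , 137.58379591])), ('B', array([333.83908117, 190.72572698]))]
grip_bar 0.66 [0.599 0.11  0.062]
yellow_pot 0.71 [0.602 0.115 0.061]
carousel 0.74 [0.601 0.114 0.06 ]
```

View pics/w1.png

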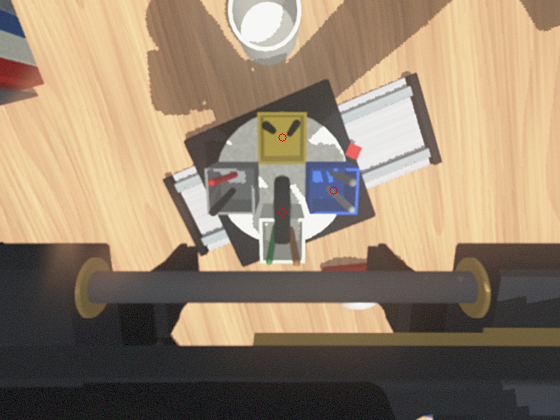

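The model fits: the bar is vertical at u≈283 (v 178–245), with the yellow pot at (282,137). The rail end stops run (415,75)–(439,162) at the front and (166,178)–(205,254) at the rear. I'll refine the yaw from these.

```bash
python3 - <<'E'
from fit import *
q=lambda u,v,z=.02: ray("wrist",(u,v),z)
f=(q(415,74)+q(439,162))/2; b=(q(166,178)+q(205,254))/2
print(f,b,np.linalg.norm(f-b),np.degrees(np.arctan2(*(b-f)[[1,0]])))
ob={"wrist":{"fr":(415,74),"fl":(439,162),"br":(166,178),"bl":(205,254),"Y":(282,137),"B":(333,190),"G":(232,190),"cfr":(328,80),"cbr":(186,132),"cfl":(373,213),"bar":(283,214)}}
p,r=fit(ob,[.572,.117,.145,.041,1.34]); print(p.round(4),np.degrees(p[[2,4]])); print(r.reshape(-1,2).round(1).tolist()); print(model(p)["bar"])
E
```

```text
[0.38596781 0.0877488  0.02      ] [0.75497194 0.14437915 0.02      ] 0.3733243072947497 8.724998848951042
[0.5734 0.1155 0.1466 0.0422 1.3393] [ 8.39861251 76.73398647]
[[1.2, -1.9], [2.3, 0.5], [-5.2, -0.2], [-5.7, 1.6], [0.2, 0.3], [1.1, 0.2], [-1.4, 0.5], [1.1, -3.4], [-3.7, 6.7], [3.6, 3.0], [-0.6, -6.4]]
[0.60083343 0.11960292 0.207     ]
```

Emit:
{"name": "servo_tool", "arguments": {"deltas": [{"tx": -2,"ty": 0,"tz": 25,"ax": 0,"ay": 0,"az": 0,"claw": 87},{"tx": -2,"ty": 0,"tz": 50,"ax": 0,"ay": 0,"az": 0,"claw": 87},{"tx": -2,"ty": 0,"tz": 75,"ax": 0,"ay": 0,"az": 0,"claw": 87},{"tx": -2,"ty": 0,"tz": 100,"ax": 0,"ay": 0,"az": 0,"claw": 87},{"tx": -2,"ty": 0,"tz": 120,"ax": 0,"ay": 0,"az": 0,"claw": 87},{"tx": -2,"ty": 0,"tz": 130,"ax": 0,"ay": 0,"az": 0,"claw": 87},{"tx": -2,"ty": 0,"tz": 130,"ax": 0,"ay": 0,"az": 0,"claw": 87}]}}

```text
time_s: 3.98
tcp_pos: [0.5988, 0.1173, 0.1877]
ee_rot: [[-0.233, -0.972, -0.004], [-0.972, 0.233, -0.001], [0.002, 0.004, -1.0]]
wrist_force: [-0.7, 0.6, -0.5]
gripper_width: 0.998
gripper_force: 0.0
```

Close on the bar.

Emit:
{"name": "servo_tool", "arguments": {"deltas": [{"tx": -2,"ty": 0,"tz": 0,"ax": 0,"ay": 0,"az": 0,"claw": 30},{"tx": -2,"ty": 0,"tz": 0,"ax": 0,"ay": 0,"az": 0,"claw": 0},{"tx": -2,"ty": 0,"tz": 0,"ax": 0,"ay": 0,"az": 0,"claw": 0},{"tx": -2,"ty": 0,"tz": 0,"ax": 0,"ay": 0,"az": 0,"claw": 0},{"tx": -2,"ty": 0,"tz": 0,"ax": 0,"ay": 0,"az": 0,"claw": 0},{"tx": -2,"ty": 0,"tz": 0,"ax": 0,"ay": 0,"az": 0,"claw": 0},{"tx": -2,"ty": 0,"tz": 0,"ax": 0,"ay": 0,"az": 0,"claw": 0},{"tx": -2,"ty": 0,"tz": 0,"ax": 0,"ay": 0,"az": 0,"claw": 0},{"tx": -2,"ty": 0,"tz": 0,"ax": 0,"ay": 0,"az": 0,"claw": 0},{"tx": -2,"ty": 0,"tz": 0,"ax": 0,"ay": 0,"az": 0,"claw": 0}]}}

```text
time_s: 4.82
tcp_pos: [0.6009, 0.1208, 0.1895]
ee_rot: [[-0.232, -0.973, -0.0], [-0.973, 0.232, -0.0], [0.0, 0.0, -1.0]]
wrist_force: [-0.5, -0.5, -1.2]
gripper_width: 0.327
gripper_force: 0.0
```

```bash
python3 - <<'E'
from h import *
s=sense(); d=np.array([np.cos(np.radians(8.5)),np.sin(np.radians(8.5)),0])
for L in (.085,.098,.105): delta(s["tcp_pos"]-L*d,166.7)
E
```

```text
shift [31.7 78.9  0. ] rv [ 0.0001 -0.0001 -0.0019] | tcp [0.6009 0.1208 0.1895] phi 166.59 t 4.82 F [-0.5 -0.5 -1.2] g 0.32679019639919804 0.0
shift [36.6 90.9  0. ] rv [ 0.0001 -0.0001 -0.0019] | tcp [0.6009 0.1208 0.1895] phi 166.59 t 4.82 F [-0.5 -0.5 -1.2] g 0.32679019639919804 0.0
shift [39.2 97.4  0. ] rv [ 0.0001 -0.0001 -0.0019] | tcp [0.6009 0.1208 0.1895] phi 166.59 t 4.82 F [-0.5 -0.5 -1.2] g 0.32679019639919804 0.0
```

Still closing.

Emit:
{"name": "servo_tool", "arguments": {"deltas": [{"tx": 0,"ty": 0,"tz": 0,"ax": 0,"ay": 0,"az": 0,"claw": 0},{"tx": 0,"ty": 0,"tz": 0,"ax": 0,"ay": 0,"az": 0,"claw": 0},{"tx": 0,"ty": 0,"tz": 0,"ax": 0,"ay": 0,"az": 0,"claw": 0},{"tx": 0,"ty": 0,"tz": 0,"ax": 0,"ay": 0,"az": 0,"claw": 0},{"tx": 0,"ty": 0,"tz": 0,"ax": 0,"ay": 0,"az": 0,"claw": 0},{"tx": 0,"ty": 0,"tz": 0,"ax": 0,"ay": 0,"az": 0,"claw": 0}]}}

```text
time_s: 5.32
tcp_pos: [0.6011, 0.1207, 0.1895]
ee_rot: [[-0.232, -0.973, 0.0], [-0.973, 0.232, -0.0], [-0.0, -0.0, -1.0]]
wrist_force: [2.0, -0.9, -0.5]
gripper_width: 0.191
gripper_force: 30.0
```

Emit:
{"name": "servo_tool", "arguments": {"deltas": [{"tx": 2,"ty": 5,"tz": 0,"ax": 0,"ay": 0,"az": 0,"claw": 0},{"tx": 5,"ty": 12,"tz": 0,"ax": 0,"ay": 0,"az": 0,"claw": 0},{"tx": 8,"ty": 20,"tz": 0,"ax": 0,"ay": 0,"az": 0,"claw": 0},{"tx": 11.5,"ty": 28,"tz": 0,"ax": 0,"ay": 0,"az": 0,"claw": 0},{"tx": 14.5,"ty": 36,"tz": 0,"ax": 0,"ay": 0,"az": 0,"claw": 0},{"tx": 17.7,"ty": 44,"tz": 0,"ax": 0,"ay": 0,"az": 0,"claw": 0},{"tx": 21,"ty": 52,"tz": 0,"ax": 0,"ay": 0,"az": 0,"claw": 0},{"tx": 24,"ty": 60,"tz": 0,"ax": 0,"ay": 0,"az": 0,"claw": 0},{"tx": 27.5,"ty": 68,"tz": 0,"ax": 0,"ay": 0,"az": 0,"claw": 0},{"tx": 30,"ty": 74,"tz": 0,"ax": 0,"ay": 0,"az": 0,"claw": 0},{"tx": 31.7,"ty": 79,"tz": 0,"ax": 0,"ay": 0,"az": 0,"claw": 0},{"tx": 31.7,"ty": 79,"tz": 0,"ax": 0,"ay": 0,"az": 0,"claw": 0}]}}

```text
time_s: 6.32
tcp_pos: [0.5143, 0.1072, 0.1895]
ee_rot: [[-0.232, -0.973, -0.003], [-0.973, 0.232, -0.002], [0.002, 0.003, -1.0]]
wrist_force: [-1.4, -4.3, 0.5]
gripper_width: 0.193
gripper_force: 30.0
```

Emit:
{"name": "servo_tool", "arguments": {"deltas": [{"tx": 0.8,"ty": 2,"tz": 0,"ax": 0,"ay": 0,"az": 0,"claw": 0},{"tx": 1.6,"ty": 4,"tz": 0,"ax": 0,"ay": 0,"az": 0,"claw": 0},{"tx": 2.4,"ty": 6,"tz": 0,"ax": 0,"ay": 0,"az": 0,"claw": 0},{"tx": 3.2,"ty": 8,"tz": 0,"ax": 0,"ay": 0,"az": 0,"claw": 0},{"tx": 4,"ty": 10,"tz": 0,"ax": 0,"ay": 0,"az": 0,"claw": 0},{"tx": 4,"ty": 10,"tz": 0,"ax": 0,"ay": 0,"az": 0,"claw": 0}]}}

```text
time_s: 6.82
tcp_pos: [0.5057, 0.1059, 0.1895]
ee_rot: [[-0.232, -0.973, -0.001], [-0.973, 0.232, -0.001], [0.002, 0.0, -1.0]]
wrist_force: [2.4, -5.8, -1.3]
gripper_width: 0.19
gripper_force: 30.0
```

Emit:
{"name": "servo_tool", "arguments": {"deltas": [{"tx": 0.4,"ty": 1,"tz": 0,"ax": 0,"ay": 0,"az": 0,"claw": 0},{"tx": 0.8,"ty": 2,"tz": 0,"ax": 0,"ay": 0,"az": 0,"claw": 0},{"tx": 1.2,"ty": 3,"tz": 0,"ax": 0,"ay": 0,"az": 0,"claw": 0},{"tx": 1.6,"ty": 4,"tz": 0,"ax": 0,"ay": 0,"az": 0,"claw": 0},{"tx": 2,"ty": 5,"tz": 0,"ax": 0,"ay": 0,"az": 0,"claw": 0},{"tx": 2,"ty": 5,"tz": 0,"ax": 0,"ay": 0,"az": 0,"claw": 0}]}}

```text
time_s: 7.32
tcp_pos: [0.5025, 0.1055, 0.1895]
ee_rot: [[-0.232, -0.973, 0.004], [-0.973, 0.232, -0.001], [-0.0, -0.004, -1.0]]
wrist_force: [8.5, -5.8, -5.0]
gripper_width: 0.188
gripper_force: 30.0
```

Emit:
{"name": "servo_tool", "arguments": {"deltas": [{"tx": 0.4,"ty": 1,"tz": 0,"ax": 0,"ay": 0,"az": 0,"claw": 0},{"tx": 0.8,"ty": 2,"tz": 0,"ax": 0,"ay": 0,"az": 0,"claw": 0},{"tx": 0.8,"ty": 2,"tz": 0,"ax": 0,"ay": 0,"az": 0,"claw": 0},{"tx": 0.8,"ty": 2,"tz": 0,"ax": 0,"ay": 0,"az": 0,"claw": 0}]}}

```text
time_s: 7.65
tcp_pos: [0.5025, 0.1056, 0.1896]
ee_rot: [[-0.232, -0.973, 0.008], [-0.973, 0.232, 0.0], [-0.002, -0.007, -1.0]]
wrist_force: [13.6, -6.0, -9.5]
gripper_width: 0.191
gripper_force: 30.0
```

```bash
python3 - <<'E'
from h import *
im=capture("side"); c=cv2.resize(im[185:285,200:330],None,fx=6,fy=6,interpolation=cv2.INTER_CUBIC); cv2.imwrite("pics/c3.png",c)
delta([.5,.1,.19],98.5)
E
```

```text
shift [ 6.   1.1 -0.4] rv [-0.0053  0.0061  1.1887] | tcp [0.5025 0.1056 0.1896] phi 166.61 t 7.7 F [13.3 -6.9 -8.5] g 0.19036393436819368 29.996092915534973
```

View pics/c3.png

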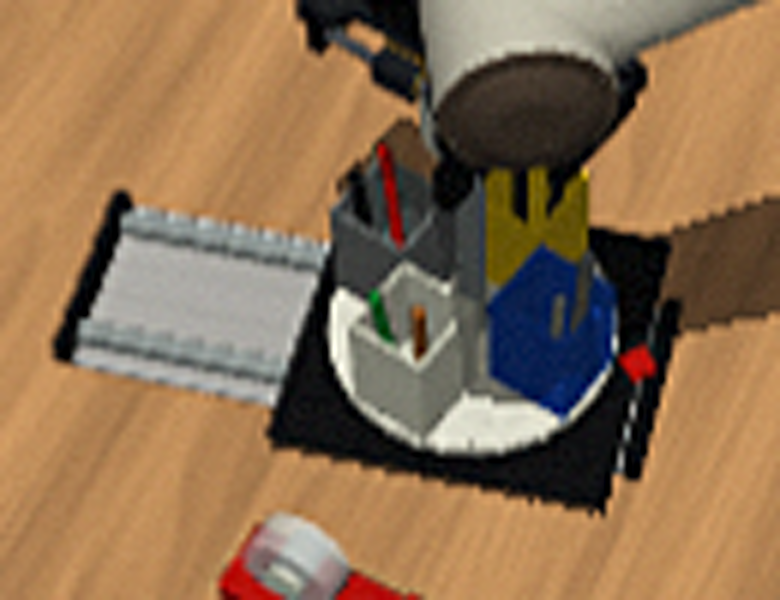

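The carriage is against the front stop: its edge reaches the end stop at (640,400) in the crop and the pulling force is rising. Next I turn the carousel -68° about world z (+az).

Emit:
{"name": "servo_tool", "arguments": {"deltas": [{"tx": -0.4,"ty": -1,"tz": 0,"ax": 0,"ay": 0,"az": 0.06,"claw": 0},{"tx": -0.8,"ty": -2,"tz": 0,"ax": 0,"ay": 0,"az": 0.14,"claw": 0},{"tx": -0.8,"ty": -2,"tz": 0,"ax": 0,"ay": 0,"az": 0.22,"claw": 0},{"tx": -0.8,"ty": -2,"tz": 0,"ax": 0,"ay": 0,"az": 0.3,"claw": 0},{"tx": -0.8,"ty": -2,"tz": 0,"ax": 0,"ay": 0,"az": 0.38,"claw": 0},{"tx": -0.8,"ty": -2,"tz": 0,"ax": 0,"ay": 0,"az": 0.46,"claw": 0},{"tx": -0.8,"ty": -2,"tz": 0,"ax": 0,"ay": 0,"az": 0.54,"claw": 0},{"tx": -0.8,"ty": -2,"tz": 0,"ax": 0,"ay": 0,"az": 0.6,"claw": 0}]}}

```text
time_s: 8.37
tcp_pos: [0.5017, 0.1059, 0.1895]
ee_rot: [[-0.743, -0.669, 0.002], [-0.669, 0.743, -0.0], [-0.001, -0.001, -1.0]]
wrist_force: [4.9, -4.0, -3.7]
gripper_width: 0.191
gripper_force: 30.0
```

```bash
python3 - <<'E'
from h import *
delta([.5,.1,.19],98.5); print(sense()["joints"])
E
```

```text
shift [ 5.2 -3.2 -0.5] rv [-0.0009  0.0016  0.5851] | tcp [0.5017 0.1059 0.1895] phi 132.02 t 8.37 F [ 4.9 -4.  -3.7] g 0.19097470927237697 29.99731421470642
[ 3.01132285e+01  1.15117209e+01 -1.60735297e+01  6.34411619e-02
 -6.23289899e+01 -7.81196284e+01]
```

Emit:
{"name": "servo_tool", "arguments": {"deltas": [{"tx": 0,"ty": 0,"tz": 0,"ax": 0,"ay": 0,"az": 0.08,"claw": 0},{"tx": 0,"ty": 0,"tz": 0,"ax": 0,"ay": 0,"az": 0.16,"claw": 0},{"tx": 0,"ty": 0,"tz": 0,"ax": 0,"ay": 0,"az": 0.24,"claw": 0},{"tx": 0,"ty": 0,"tz": 0,"ax": 0,"ay": 0,"az": 0.32,"claw": 0},{"tx": 0,"ty": 0,"tz": 0,"ax": 0,"ay": 0,"az": 0.4,"claw": 0},{"tx": 0,"ty": 0,"tz": 0,"ax": 0,"ay": 0,"az": 0.48,"claw": 0},{"tx": 0,"ty": 0,"tz": 0,"ax": 0,"ay": 0,"az": 0.55,"claw": 0},{"tx": 0,"ty": 0,"tz": 0,"ax": 0,"ay": 0,"az": 0.585,"claw": 0},{"tx": 0,"ty": 0,"tz": 0,"ax": 0,"ay": 0,"az": 0.585,"claw": 0},{"tx": 0,"ty": 0,"tz": 0,"ax": 0,"ay": 0,"az": 0.585,"claw": 0}]}}

```text
time_s: 9.2
tcp_pos: [0.5014, 0.1067, 0.1895]
ee_rot: [[-0.988, -0.152, 0.001], [-0.152, 0.988, 0.001], [-0.002, 0.001, -1.0]]
wrist_force: [4.8, -0.5, -2.6]
gripper_width: 0.193
gripper_force: 30.0
```

```bash
python3 - <<'E'
from h import *
delta([.5,.1,.19],98.5)
f=lambda im,y,x:cv2.resize(im[y:y+100,x:x+130],None,fx=6,fy=6,interpolation=cv2.INTER_CUBIC)
cv2.imwrite("pics/c4.png",f(capture("side"),185,200))
cv2.imwrite("pics/w2.png",capture("wrist"))
E
```

```text
shift [ 2.4 -6.4 -0.5] rv [0.001  0.0015 0.0046] | tcp [0.5014 0.1067 0.1895] phi 98.76 t 9.2 F [ 4.8 -0.5 -2.6] g 0.19276856626305003 29.99843806028366
```

View pics/c4.png

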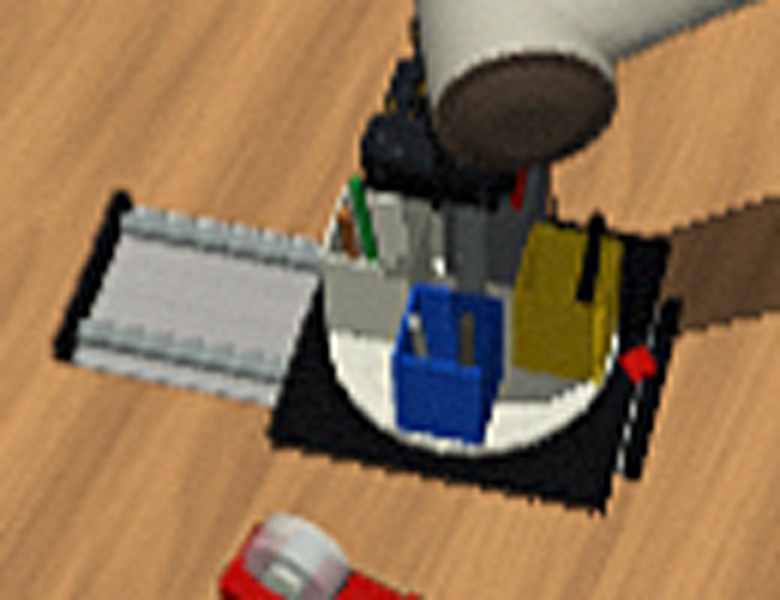

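View pics/w2.png

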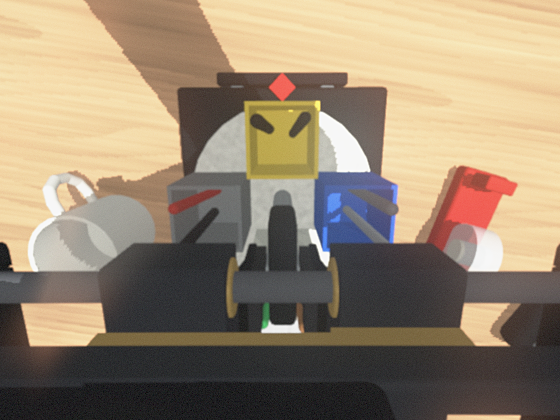

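In the wrist view the yellow pot (282,140) lines up with the red pointer (282,87), and the carriage is square against the stop. I'll hold, then hand in.

Emit:
{"name": "servo_tool", "arguments": {"deltas": [{"tx": 0.5,"ty": 0,"tz": 0,"ax": 0,"ay": 0,"az": 0,"claw": 0},{"tx": 1,"ty": 0,"tz": 0,"ax": 0,"ay": 0,"az": 0,"claw": 0},{"tx": 1,"ty": 0,"tz": 0,"ax": 0,"ay": 0,"az": 0,"claw": 0},{"tx": 1,"ty": 0,"tz": 0,"ax": 0,"ay": 0,"az": 0,"claw": 0},{"tx": 1,"ty": 0,"tz": 0,"ax": 0,"ay": 0,"az": 0,"claw": 0},{"tx": 1,"ty": 0,"tz": 0,"ax": 0,"ay": 0,"az": 0,"claw": 0},{"tx": 1,"ty": 0,"tz": 0,"ax": 0,"ay": 0,"az": 0,"claw": 0},{"tx": 1,"ty": 0,"tz": 0,"ax": 0,"ay": 0,"az": 0,"claw": 0}]}}

```text
time_s: 9.97
tcp_pos: [0.5013, 0.1066, 0.1895]
ee_rot: [[-0.988, -0.152, 0.003], [-0.152, 0.988, 0.002], [-0.004, 0.001, -1.0]]
wrist_force: [7.3, -0.4, -6.5]
gripper_width: 0.19
gripper_force: 30.0
```

```bash
python3 -c "
from h import *
delta([.5,.1,.19],98.5); print(finish_job())"
```

```text
shift [ 2.3 -6.4 -0.5] rv [0.0012 0.0037 0.0043] | tcp [0.5013 0.1066 0.1895] phi 98.74 t 9.97 F [ 7.3 -0.4 -6.5] g 0.19030219936111753 29.997025430202484
the job is handed in; nothing more can be done
None
```

I slid the carriage to its front stop, turned the yellow pot to the red pointer, and handed the job in at about 10 s with the gripper still holding the carousel at 30 N; no verdict was returned.

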